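Rolling pin out of the half-lidded chest

TASK

Slide the lid of the wooden utensil chest fully open, take hold of the rolling pin that lies inside, and draw it out on the slant, one end first, because it is longer than the opening. Finish still holding it in the gripper above the chest ready for a colleague to take: roughly level, still, touching nothing else, and with the whole pin a good ten centimetres higher than the chest's top. Leave the onions, garlic, wooden spoon and clothes peg around it where they are.

Things in the scene. Friction and masses are not known exactly. Their poses are not given: they have to be found in the camera images.
- chest: low wooden chest, fixed, 170 mm wide (its own x), 370 mm long (its own y), 84 mm high; origin at the centre of its underside on the worktop, z up. Inside it is 150 mm wide, 350 mm long, its floor (grey liner) 12 mm above the origin, walls 10 mm. Side walls rise to 84 mm, the end wall at y < 0 to 72 mm.
- board_edge (a point): middle of the free edge of the fixed board that covers the chest's y > 0 half: chest frame (0, 0, 70) mm, on the board's underside; the board is 5 mm thick and its edge runs straight across the chest
- opening (a point): middle of the opening (under the shut lid), chest frame (0, -87.5, 75) mm; the opening is 150 mm wide and, with the lid back, 175 mm long: from chest y = -175 to 0 mm
- chest_mid (a point): middle of the chest's top, 84 mm above the worktop
- chest_lid (a joint): how far the pale wooden lid is slid along the chest's +y over the fixed half, m: 0 = shut, 0.183 = fully open at its stop. It needs about 1 to 2 N and stays where it is left. It may start a little open.
- lid_knob (a point): middle of the dark turned knob at the centre of the lid: 29 mm wide, round, 28 mm high; this point is 17 mm above the lid's top face and 11 mm below the knob's top, 100 mm above the worktop
- pin_center (a point): centre of the rolling pin, on its axis; 300 mm long along its own y, which starts within 2 degrees of the chest's y. Pale barrel 36 mm thick from y = -83 to 83 mm, dark handles 13 to 19 mm thick beyond; 0.13 to 0.21 kg. It starts on the chest's floor, axis 30 mm above the worktop, its centre 13 to 23 mm on the open side of the board's edge
- pin_end_open (a point): end of the pin's handle that lies under the sliding lid (pin y = -150 mm), on the axis
- pin_end_hidden (a point): end of the pin's handle that lies under the fixed half of the top (pin y = +150 mm), on the axis
- rolling_pin: the rolling pin; origin on the underside of its barrel at mid-length, 18 mm off the axis
- onion_1: brown onion, bystander on the chopping board right of the chest, about 75 mm; origin under it
- onion_2: red onion, bystander on the chopping board right of the chest, about 85 mm wide, top about 130 mm above the worktop; origin under it
- garlic_3: garlic bulb, bystander on the chopping board, about 55 mm; origin under it
- wooden_spoon: wooden spoon, bystander lying behind the chest, 310 mm long, 14 mm high; origin under its middle
- peg_clip: wooden clothes peg, bystander lying behind the chest, 72 mm long; origin under its middle

How it is judged (in metres and radians):
On the way, in this order (a step that is already met when the one before it is completed fails the run):
1. the lid is slid fully open (value of joint chest_lid above 0.17 m), for 0.2 s.
2. the pin slants through the opening: one end out above the chest's top, the other still below it (height (world z) of pin_end_open above 0.1 m and height (world z) of pin_end_hidden below 0.07 m), for 0.1 s.
At the end, for the whole second after the job is handed in: The gripper still holds the rolling pin, still (under 30 mm/s) and within 20 degrees of level, both its ends at least 170 mm above the worktop (86 mm above the chest's top), its centre within 250 mm of the chest's middle seen from above, not touching the chest; the lid is still open (over 165 mm) (height (world z) of each of pin_end_open, pin_end_hidden above 0.17 m and angle between pin_center's own y axis and vertical between 1.22 and 1.92 rad and horizontal distance between pin_center and chest_mid below 0.25 m and contact force between the fingers and rolling_pin above 1 N and contact force between rolling_pin and chest below 0.2 N and linear speed of rolling_pin below 0.03 m/s and value of joint chest_lid above 0.165 m); the arm keeps its last pose, push and grip.
It fails at once if a bystander is shoved or knocked away (over 30 mm) (distance of any of onion_1, onion_2, garlic_3, wooden_spoon, peg_clip from where it was at the start of the episode above 0.03 m).
It also fails if it takes over 54 s, if anything falls off the work surface, if the arm or the gripper's body presses on something with over 40 N, if the wrist force passes 120 N, or if a joint passes its speed limit or range.

ROBOT

A 6-joint arm with a two-finger parallel gripper is mounted at the origin on a cart in front of the work surface, level with it; the furniture and walls round the work are solid. World frame = base frame: x ahead of the robot, y to its left, z up, the work surface at z = 0. Lengths are in mm, angles in rad, forces in N, time in s.
With the tool pointing down it reaches from about 300 to 775 mm from the base axis. Payload 14.6 kg.
Tool frame: the origin (TCP) lies between the finger pads; the fingertips stand 22 mm ahead of it and the grasp point (between the pads) lies 3 mm ahead of it (finger_overhang is the distance from the TCP to the fingertips, in mm); z points along the fingers, y is the direction in which the jaws open and shut (so a half turn about z gives the same grasp; the last joint's range is limited). The gripper opens to 94 mm and grips with 3 to 60 N. Pads are 16 mm wide; open, the fingers measure 119 mm over their backs; the gripper's body (75 mm by 177 mm) begins 78 mm behind the grasp point.
Start: joints at [-1.306, 0.3, 1.521, -0, 1.321, -0.067], TCP at [179.153, -519.994, 227.446] pointing down, gripper open.
Joint ranges: [-3.03, 3.03], [-0.79, 2.21], [0.23, 2.52], [-1.04, 4.18], [0, 3.07], [-2.55, 2.55]. Speed limits (rad/s): [2.22, 2.22, 2.57, 3.14, 3.14, 3.14].

INTERFACE

Orientations are given as [roll, pitch, yaw] about the fixed x, y, z axes, in that order (R = Rz(yaw) Ry(pitch) Rx(roll)).
In Python, from cell import * gives the robot as it stands.
- The arm moves only by the tool jog_arm, never from a script. Its argument "increments" is a list of rows, each a list of 7 numbers: the shift along the tool's x, y, z in cm, then the turn, a rotation vector about the tool's x, y, z in degrees, then the finger opening in cm, from 0 to 9.4. In form: [[x, y, z, wx, wy, wz, grip], ...]. A call has 1 to 20 rows; each row shifts and turns the commanded pose from where the row before left it, along the tool's axes as they then stand; what a row does not reach is not made up. A row lasts 1/8 s, in which the tool goes at most 62.5 mm and 10.7 degrees, less where a joint would pass 70% of its speed; a pose out of reach is approached as far as the arm can. A call is refused whole if a number of a shift passes 6.25 or a number of a turn 10.7, either way. A call with a gripper value outside its range is refused whole. The fingers move at their own pace and stop on an object; "squeeze" is the grip in N (left out, the last holds). Time passes only in rows, so rows that do not move let the fingers close. It gives the time, the measured TCP pose, the force and the opening at its end, in the units of the state.
- read_state(): the state, without advancing time (a new reading comes with each control period).
- camera(name): name is "scene" or "top" or "wrist"; returns a dict with "image" (420x560x3 uint8, red, green, blue), "K" (3x3 intrinsics, pixels), "rvec" (rotation vector, rad) and "tvec" (3), from world to camera coordinates, as OpenCV has them. Camera axes: x right, y down, z forward; pixel columns grow to the right and rows downward; lengths in mm; the calibration is good to about 2 mm. A picture is of the moment at which its call begins. There is no depth.
- sign_off(): hands the job in, once; it reports no verdict.
Trained networks look in a picture, given as the dict that the camera call returned (one of the last four; its "shot" number tells which), for a name from the list of things; names that differ only in an ending like _2 or _b are one class to them, and where a whole thing is asked for, a point or a joint stands for the part that bears it (a point fixed in the world has none). Each returns a list of dicts, best first, with "conf" (0 to 1); they miss things now and then, are a little off and sometimes report something else, mostly with a low value. They report only what shows in the picture. A call takes as long as a camera call.
- recognise(picture, name): "centre" ([x, y, z] in mm, in the coordinates of the camera as it stood for that picture, good to about 4 mm: the middle of the surface that is visible of it).
- regions_of(picture, name): "mask" (420x560 bool, what is visible of it).
The state is a dict: "clock": time; "joints": joint angles; "qd": joint speeds; "effort": joint torques, N m; "eef_pos": TCP position; "eef_rot": TCP orientation; "wrist_force": force on the tool from outside, world axes, zero at the start; "moment": the same for the moment, N m; "finger_gap": finger opening in mm.
Only numpy, scipy, OpenCV 4.12 (cv2) and the standard library are available. Lean on these libraries where they do the work, as an engineer would, in place of code of your own. Each camera call takes 0.05 s, during which the arm holds its last target.

## Working session

There is one attempt and no reset: what is moved stays moved. The work goes in short steps, Python scripts to look and compute and a tool call to move; the robot and the scene stay as the last step left them, time stands still between calls to the robot, and variables do not carry over. Pictures are saved under pics/ and viewed, and the job is handed in when it is done.

Besides the shell and the picture viewer there is one more tool, called after "Request:" by a JSON object that holds its "api" and its "payload", one argument or row to a line. jog_arm: Moves the arm, as the interface text tells. Its arguments: {"type":"object","properties":{"increments":{"type":"array"},"squeeze":{"type":"number"}},"required":["increments"]}

```bash
mkdir -p pics; ls; cat > h.py <<'E'
from cell import *
import numpy as np, cv2
from scipy.spatial.transform import Rotation as R
def w2c(p): return cv2.Rodrigues(np.array(p['rvec'],float))[0], np.array(p['tvec'],float).ravel()
def c2w(p,c):
    r,t=w2c(p); return r.T@(np.array(c,float)-t)
def px2w(p,u,v,z):
    r,t=w2c(p); d=r.T@np.linalg.inv(np.array(p['K']))@np.array([u,v,1.]); o=-r.T@t
    return o+d*(z-o[2])/d[2]
def w2px(p,X):
    return cv2.projectPoints(np.array(X,float).reshape(-1,1,3),np.array(p['rvec'],float),np.array(p['tvec'],float),np.array(p['K'],float),None)[0].reshape(-1,2)
def save(p,n): cv2.imwrite('pics/'+n,cv2.cvtColor(p['image'],cv2.COLOR_RGB2BGR))
E
python3 - <<'E'
from h import *
s=read_state(); print(s)
for n in ['scene','top']:
    p=camera(n); save(p,n+'0.png'); print(n,p['shot'])
    for k in ['chest','lid_knob','chest_lid','onion_1','onion_2','garlic_3','wooden_spoon','peg_clip']:
        for f in (recognise(p,k) or [])[:3]: print(k,f['conf'],c2w(p,f['centre']).round(1))
E
```

```text
pics
{'clock': 0.0, 'joints': array([-1.30560987e+00,  3.00468318e-01,  1.52157999e+00,  7.49135092e-06,
        1.32073136e+00, -6.65952490e-02]), 'qd': array([ 1.58094964e-03,  3.69836557e-04,  1.17427793e-03, -6.94072665e-04,
       -3.44389242e-05, -7.36074143e-04]), 'effort': array([-3.99601804e-04, -5.31803334e+01, -3.52735984e+01,  7.07626529e-02,
        2.43773824e-02, -9.84309509e-05]), 'eef_pos': array([ 179.0875086 , -519.76751559,  226.88831497]), 'eef_rot': array([-3.14040876e+00, -8.62307947e-05,  3.31779796e-01]), 'wrist_force': array([-0.76182646, -0.16730053,  0.32148225]), 'moment': array([-0.06301532, -0.01119635,  0.0256094 ]), 'finger_gap': 93.71311093673633}
scene 1
chest 0.82 [440.1 187.9  70.8]
lid_knob 0.66 [476.4  73.4  84. ]
chest_lid 0.67 [476.7  71.9  81. ]
onion_1 0.88 [ 388.  -203.6   97.4]
onion_1 0.71 [ 485.2 -328.2   87.3]
onion_2 0.88 [ 388.  -203.6   97.4]
onion_2 0.71 [ 485.2 -328.2   87.3]
garlic_3 0.5 [ 525.8 -236.1   74.8]
wooden_spoon 0.85 [678.4 -68.1  10.5]
peg_clip 0.61 [683.6 259.3  10.3]
top 2
chest 0.73 [460.6 122.6  87.6]
lid_knob 0.76 [477.6  62.9  83.9]
chest_lid 0.69 [482.9  61.3  83.2]
onion_1 0.89 [ 397.7 -213.5  102.7]
onion_1 0.77 [ 483.7 -344.9   97.5]
onion_2 0.89 [ 397.7 -213.5  102.7]
onion_2 0.77 [ 483.7 -344.9   97.5]
garlic_3 0.69 [ 524.3 -247.1   78. ]
wooden_spoon 0.96 [680.1 -99.8   8.4]
peg_clip 0.67 [ 484.8 -342.2   96.8]
peg_clip 0.5 [684.  250.4  13.3]
```

View pics/scene0.png

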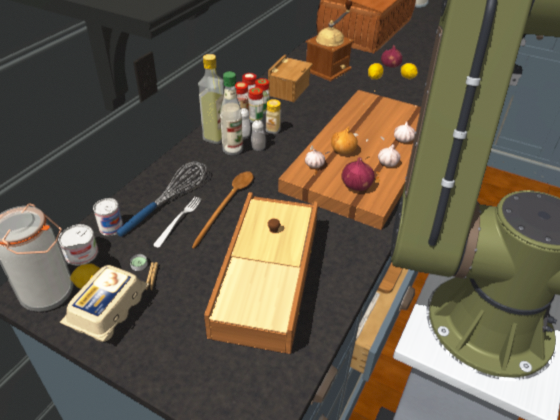

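View pics/top0.png

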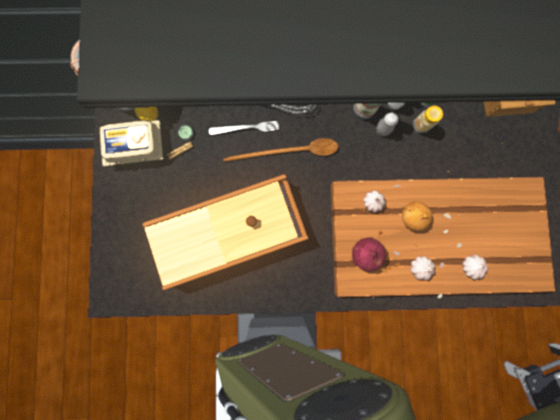

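The scene shows the chest left of the robot's front. In the top view its rim corners are at about (144,224), (286,178), (306,238) and (164,287), the knob is at (252,222), and a dark slit at the right shows the lid is slightly open. Next I'll fit the chest pose.

```bash
python3 - <<'E'
from h import *
p=camera('top'); 
im=p['image'][160:300,130:320]; 
cv2.imwrite('pics/crop0.png',cv2.cvtColor(cv2.resize(im,None,fx=4,fy=4,interpolation=cv2.INTER_CUBIC),cv2.COLOR_RGB2BGR))
m=regions_of(p,'chest')
print([(q['conf'],q['mask'].sum()) for q in m])
lid=regions_of(p,'chest_lid'); kn=regions_of(p,'lid_knob')
print([(q['conf'],q['mask'].sum()) for q in lid],[(q['conf'],q['mask'].sum()) for q in kn])
M=m[0]['mask']|lid[0]['mask']
c=cv2.findContours(M.astype('uint8'),0,1)[0]; c=max(c,key=cv2.contourArea)
print(cv2.boxPoints(cv2.minAreaRect(c)))
# contour on plane z=84
pts=np.array([px2w(p,u,v,84)[:2] for u,v in c[:,0]],np.float32)
r=cv2.minAreaRect(pts); print(r, cv2.boxPoints(r))
r_,t_=w2c(p); print('cam',-r_.T@t_)
E
```

```text
[(0.9, np.int64(10359))]
[(0.62, np.int64(4596))] [(0.61, np.int64(4647))]
[[140.93842 223.49231]
 [284.10455 172.96309]
 [307.62457 239.60312]
 [164.45844 290.13232]]
((460.7472839355469, 125.33332824707031), (172.87081909179688, 367.0363464355469), 18.193050384521484) [[321.3348   272.69058 ]
 [435.9308   -75.99759 ]
 [600.1598   -22.023926]
 [485.56378  326.66425 ]]
cam [ 409.7253832     7.77060723 1059.48295781]
```

View pics/crop0.png

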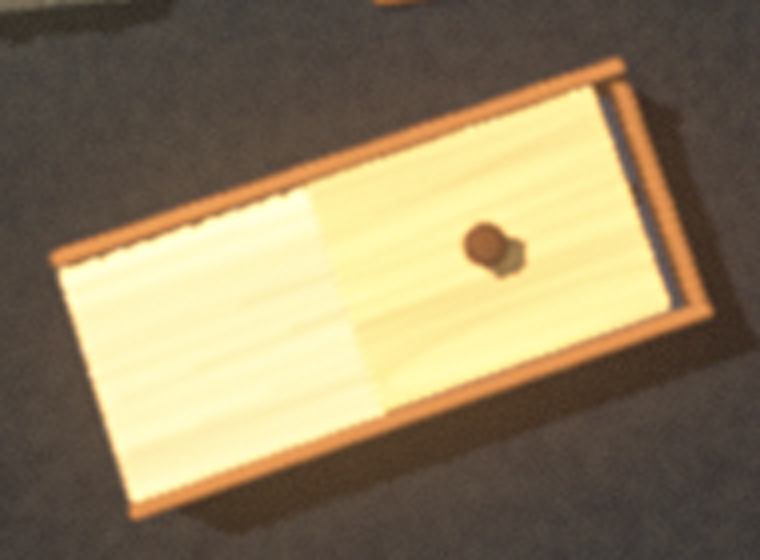

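```bash
python3 - <<'E'
from h import *
p=camera('top')
f=lambda u,v:((u+.5)/4-.5+130,(v+.5)/4-.5+160)
C=[px2w(p,*f(u,v),84)[:2] for u,v in [(51,254),(622,57),(712,312),(133,518)]]
C=np.array(C); print(C.round(1)); 
d=(C[0]-C[1]+C[3]-C[2])/2; print('len',np.linalg.norm(C[0]-C[1]),np.linalg.norm(C[3]-C[2]),'wid',np.linalg.norm(C[0]-C[3]),np.linalg.norm(C[1]-C[2]))
print('dir deg',np.degrees(np.arctan2(d[1],d[0])),'ctr',C.mean(0), np.degrees(np.arctan2(*(C[0]-C[1])[::-1])),np.degrees(np.arctan2(*(C[3]-C[2])[::-1])))
y=d/np.linalg.norm(d); x=np.array([y[1],-y[0]]); c=C.mean(0)
for z in(105,111):
    k=px2w(p,*f(484,243),z)[:2]; print('knob',k,'chest',(k-c)@x,(k-c)@y)
E=px2w(p,*f(345,300),75)[:2]; print('board edge/lid?',(E-c)@y)
E=px2w(p,*f(630,195),80)[:2]; print('lid end',(E-c)@y)
E
```

```text
[[484.  327.3]
 [598.9 -24.4]
 [439.4 -75.4]
 [324.4 275.7]]
len 369.9882951304738 369.5125868502892 wid 167.7104665599969 167.4373810186664
dir deg 108.1139171535702 ctr [461.63824883 125.79525018] 108.09258942820121 108.13527233612574
knob [483.14679023  61.96032758] chest 0.5958397657465362 -67.35844172922907
knob [482.68525402  61.61968417] chest 0.05126866337350222 -67.53870795045378
board edge/lid? 25.609021837202114
lid end -161.41347185380695
```

Chest fit: centre (461.6, 125.8), +y at 108.1°. The sizes come out at 370×168, which agrees with the given ones. The knob is at chest (0, -67.4), z 105, so the lid is already about 20 mm open. First I'll carry the tool over to the knob at height, then turn it.

Request:
{"api": "jog_arm", "payload": {
  "increments": [
    [3.2, -3.0, 0, 0, 0, 0, 5],
    [3.2, -3.0, 0, 0, 0, 0, 5],
    [3.2, -3.0, 0, 0, 0, 0, 5],
    [3.2, -3.0, 0, 0, 0, 0, 5],
    [3.2, -3.0, 0, 0, 0, 0, 5],
    [3.2, -3.0, 0, 0, 0, 0, 5],
    [3.2, -3.0, 0, 0, 0, 0, 5],
    [3.2, -3.0, 0, 0, 0, 0, 5],
    [3.2, -3.0, 0, 0, 0, 0, 5],
    [3.2, -3.0, 0, 0, 0, 0, 5],
    [3.2, -3.0, 0, 0, 0, 0, 5],
    [3.2, -3.0, 0, 0, 0, 0, 5],
    [3.2, -3.0, 0, 0, 0, 0, 5],
    [3.2, -3.0, 0, 0, 0, 0, 5],
    [3.0, -3.0, 0, 0, 0, 0, 5],
    [0, 0, 0, 0, 0, 0, 5]
  ],
  "squeeze": 20
}}

```text
clock: 3.15
eef_pos: [485.0, 63.0, 227.1]
eef_rot: [-3.141, 0.0, 0.335]
wrist_force: [-0.2, -0.5, 0.4]
finger_gap: 50.2
```

Request:
{"api": "jog_arm", "payload": {
  "increments": [
    [0, 0, 0, 0, 0, -9.9, 5],
    [0, 0, 0, 0, 0, -9.9, 5],
    [0, 0, 0, 0, 0, -9.9, 5],
    [0, 0, 0, 0, 0, -9.9, 5],
    [0, 0, 0, 0, 0, -9.9, 5],
    [0, 0, 0, 0, 0, -9.9, 5],
    [0, 0, 0, 0, 0, -9.9, 5],
    [0, 0, 0, 0, 0, -9.9, 5],
    [0, 0, 0, 0, 0, -9.9, 5],
    [0, 0, 0, 0, 0, 0, 5],
    [0, 0, 0, 0, 0, 0, 5]
  ]
}}

```text
clock: 4.53
eef_pos: [484.4, 60.7, 227.5]
eef_rot: [3.142, 0.0, 1.883]
wrist_force: [-0.3, 0.1, -0.1]
finger_gap: 49.7
```

```bash
cat >> h.py <<'E'
C0=np.array([461.64,125.8]); A=np.radians(108.11)
YC=np.array([np.cos(A),np.sin(A)]); XC=np.array([YC[1],-YC[0]])
def ch(p): d=np.array(p)[:2]-C0; return np.array([d@XC,d@YC])
def chw(x,y,z): return np.array([*(C0+x*XC+y*YC),z])
def delta(tp,tr=None,s=None):
    s=s or read_state(); r=R.from_euler('xyz',s['eef_rot'])
    d=r.inv().apply(np.array(tp)-s['eef_pos'])/10
    if tr is None: tr=R.from_euler('xyz',[np.pi,0,A])
    return d.round(2),np.degrees((r.inv()*tr).as_rotvec()).round(2)
E
python3 - <<'E'
from h import *
s=read_state();print(s['clock'],s['eef_pos'],s['eef_rot'],s['joints'])
p=camera('wrist');save(p,'w1.png')
for f in recognise(p,'lid_knob'): print(f['conf'],c2w(p,f['centre']))
p=camera('top');save(p,'t1.png')
print(delta(chw(0,-67.4,230)))
E
```

```text
4.525 [484.38843734  60.72992712 227.5099511 ] [3.14152433e+00 8.50177746e-05 1.88250679e+00] [ 4.97138864e-02  1.61728568e-01  1.69084285e+00 -6.70676398e-05
  1.28893323e+00 -2.61977924e-01]
0.81 [477.51838386  75.94794388  88.13062184]
(array([ 0.12, -0.16, -0.25]), array([ 0.  ,  0.  , -0.12]))
```

View pics/w1.png

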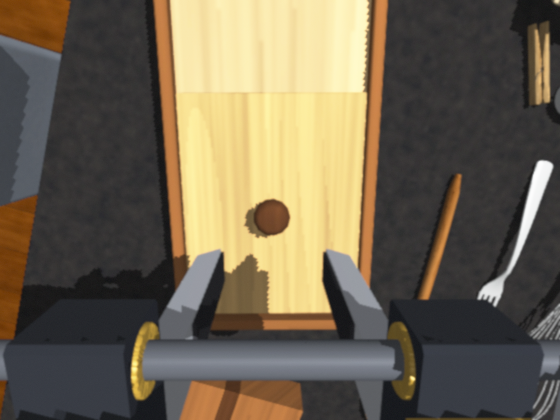

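The wrist view shows the knob at (272,216), centred between the side walls, with the fingers straddling it in x. I'll check its position against this camera's calibration.

```bash
python3 - <<'E'
from h import *
p=camera('wrist')
for z in (105,111): 
    k=px2w(p,272,216,z); print(k,ch(k))
for uv,z in [((157,0),84),((385,0),84),((183,320),84),((357,320),84),((270,93),83)]: print(uv,ch(px2w(p,*uv,z)).round(1))
print(w2px(p,[chw(0,-67.4,111),chw(-85,0,84),chw(85,0,84),chw(-85,-185,84),chw(85,-185,84)]))
E
```

```text
[483.76000054  61.33184321 105.        ] [  0.98477726 -68.15033292]
[483.29601503  62.79813225 111.        ] [  0.99956159 -66.61245532]
(157, 0) [-81.6  87.6]
(385, 0) [83.  87.3]
(183, 320) [ -78.8 -169.2]
(357, 320) [  76.6 -169.6]
(270, 93) [-0.3 23.6]
[[270.67991308 217.01297115]
 [161.5703566  124.95305211]
 [379.47458932 124.44822026]
 [177.25157849 335.72951087]
 [365.38732203 335.2667975 ]]
```

Request:
{"api": "jog_arm", "payload": {
  "increments": [
    [0.1, -0.15, 1.5, 0, 0, 0, 6],
    [0, 0, 3, 0, 0, 0, 6],
    [0, 0, 3, 0, 0, 0, 6],
    [0, 0, 2.5, 0, 0, 0, 6],
    [0, 0, 1.2, 0, 0, 0, 6],
    [0, 0, 0.6, 0, 0, 0, 6],
    [0, 0, 0, 0, 0, 0, 2],
    [0, 0, 0, 0, 0, 0, 2],
    [0, 0, 0, 0, 0, 0, 2],
    [0, 0, 0, 0, 0, 0, 2]
  ],
  "squeeze": 15
}}

```text
clock: 5.98
eef_pos: [482.8, 61.6, 109.8]
eef_rot: [3.141, 0.0, 1.887]
wrist_force: [-2.0, -0.7, 2.5]
finger_gap: 27.4
```

Knob gripped, gap 27 mm. Now I'll drag it along +y.

Request:
{"api": "jog_arm", "payload": {
  "increments": [
    [0.5, 0, 0, 0, 0, 0, 2],
    [1, 0, 0, 0, 0, 0, 2],
    [1.5, 0, 0, 0, 0, 0, 2],
    [1.5, 0, 0, 0, 0, 0, 2],
    [1.5, 0, 0, 0, 0, 0, 2],
    [1.5, 0, 0, 0, 0, 0, 2],
    [1.5, 0, 0, 0, 0, 0, 2],
    [1.5, 0, 0, 0, 0, 0, 2],
    [1.5, 0, 0, 0, 0, 0, 2],
    [1.2, 0, 0, 0, 0, 0, 2],
    [1.0, 0, 0, 0, 0, 0, 2],
    [0.8, 0, 0, 0, 0, 0, 2],
    [0.5, 0, 0, 0, 0, 0, 2],
    [0.3, 0, 0, 0, 0, 0, 2],
    [0, 0, 0, 0, 0, 0, 2]
  ]
}}

```text
clock: 7.85
eef_pos: [433.4, 212.5, 109.7]
eef_rot: [3.141, -0.0, 1.887]
wrist_force: [-2.7, 0.3, 5.9]
finger_gap: 27.3
```

```bash
python3 - <<'E'
from h import *
s=read_state();print(s['clock'],ch(s['eef_pos']),s['wrist_force'],s['finger_gap'])
p=camera('top');save(p,'t2.png')
E
```

```text
7.85 [7.03801274e-02 9.12147380e+01] [-2.70814454  0.27431374  5.89149763] 27.25028648288652
```

View pics/t2.png

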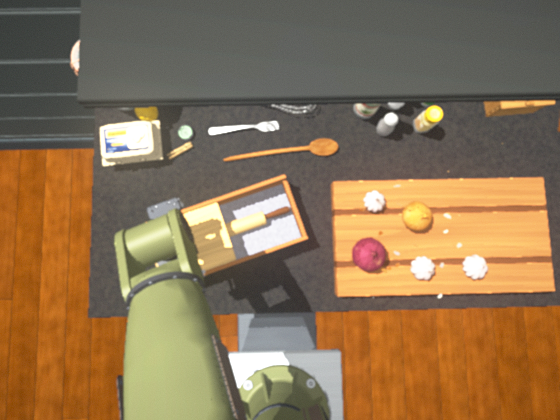

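The lid has moved with the knob, and the pin shows at about (265,220). I'll push on gently until the stop is felt.

Request:
{"api": "jog_arm", "payload": {
  "increments": [
    [0.2, 0, 0, 0, 0, 0, 2],
    [0.2, 0, 0, 0, 0, 0, 2],
    [0.1, 0, 0, 0, 0, 0, 2],
    [0, 0, 0, 0, 0, 0, 2]
  ]
}}

```text
clock: 8.4
eef_pos: [432.5, 215.1, 109.6]
eef_rot: [-3.142, 0.004, 1.887]
wrist_force: [3.5, -19.1, 5.0]
finger_gap: 27.4
```

Request:
{"api": "jog_arm", "payload": {
  "increments": [
    [0.2, 0, 0, 0, 0, 0, 2],
    [0.1, 0, 0, 0, 0, 0, 2],
    [0, 0, 0, 0, 0, 0, 2]
  ]
}}

```text
clock: 8.78
eef_pos: [431.6, 217.8, 109.4]
eef_rot: [-3.141, 0.004, 1.887]
wrist_force: [6.2, -19.7, 2.4]
finger_gap: 27.7
```

```bash
python3 - <<'E'
from h import *
s=read_state();print(s['clock'],ch(s['eef_pos']),s['wrist_force'],s['wrist_force'][:2]@YC,s['finger_gap'])
E
```

```text
8.775 [6.53049853e-02 9.68009810e+01] [  6.21402727 -19.71860902   2.41130951] -20.67336125167995 27.72435211404925
```

The stop is reached: 20 N of resistance and the fingers are slipping on the knob. I'll let go, lift, and move back over the opening.

Request:
{"api": "jog_arm", "payload": {
  "increments": [
    [-0.1, 0, 0, 0, 0, 0, 5.5],
    [0, 0, 0, 0, 0, 0, 5.5],
    [0, 0, 0, 0, 0, 0, 5.5],
    [0, 0, -1, 0, 0, 0, 6],
    [0, 0, -2, 0, 0, 0, 6],
    [0, 0, -3, 0, 0, 0, 6],
    [0, 0, -3, 0, 0, 0, 6],
    [-2, 0, -2, 0, 0, 0, 6],
    [-3, 0, 0, 0, 0, 0, 6],
    [-3, 0, 0, 0, 0, 0, 6],
    [-3, 0, 0, 0, 0, 0, 6],
    [-3, 0, 0, 0, 0, 0, 6],
    [-1, 0, 0, 0, 0, 0, 6],
    [0, 0, 0, 0, 0, 0, 6]
  ]
}}

```text
clock: 10.52
eef_pos: [478.1, 76.0, 219.7]
eef_rot: [3.141, -0.0, 1.886]
wrist_force: [0.2, 0.2, -0.7]
finger_gap: 60.2
```

```bash
python3 - <<'E'
from h import *
s=read_state();print(s['clock'],ch(s['eef_pos']),s['eef_pos'],s['wrist_force'],s['finger_gap'])
for n in ('wrist','top','scene'):
    p=camera(n);save(p,n+'3.png')
    for k in ('rolling_pin','lid_knob'):
        for f in recognise(p,k)[:2]:
            w=c2w(p,f['centre']); print(n,k,f['conf'],w.round(1),ch(w).round(1))
    if n!='scene':
        for m in regions_of(p,'rolling_pin')[:1]:
            ys,xs=np.where(m['mask']); W=np.array([px2w(p,u,v,35)[:2] for u,v in zip(xs,ys)])
            c=np.array([ch(w) for w in W]); print(n,m['conf'],c.min(0),c.max(0))
            for y in range(-165,10,15):
                q=c[abs(c[:,1]-y)<4]
                if len(q): print(y,q[:,0].min().round(1),q[:,0].max().round(1),q[:,0].mean().round(1))
E
```

```text
10.525 [  0.13868963 -52.47306615] [478.08266884  75.96948177 219.73248044] [ 0.23058484  0.24998416 -0.66239304] 60.23298541847869
wrist rolling_pin 0.9 [482.6  71.7  46.8] [  3.1 -57.9]
wrist lid_knob 0.97 [443.  175.4  83.3] [-2.3 53. ]
wrist 0.91 [ -13.43721905 -171.31830974] [22.01634096 -7.34962436]
-165 -3.7 12.5 4.5
-150 -3.6 13.4 4.9
-135 -3.6 13.2 4.8
-120 -2.5 12.2 4.6
-105 -11.2 20.7 4.9
-90 -13.0 21.5 4.3
-75 -12.9 21.3 4.2
-60 -12.7 22.0 4.5
-45 -13.4 21.9 4.4
-30 -13.3 21.6 4.1
-15 -13.2 21.4 4.1
top rolling_pin 0.61 [508.4  -7.8  36.8] [   2.9 -141.5]
top lid_knob 0.58 [423.9 258.4  89.8] [  5.3 137.7]
top 0.6 [  -4.93792622 -169.32945596] [  13.05696559 -111.20080128]
-165 -2.1 9.4 3.6
-150 -4.3 12.1 3.8
-135 -4.9 13.1 3.7
-120 -4.0 12.4 3.9
scene rolling_pin 0.97 [494.4  48.7  41.4] [  7.2 -83.4]
scene lid_knob 0.91 [426.8 223.6  79.9] [ -2.7 103.8]
```

View pics/wrist3.png

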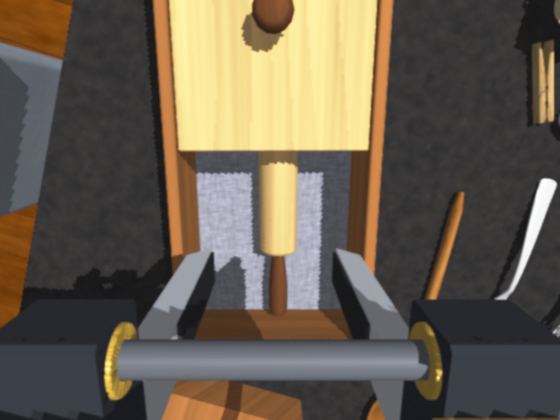

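View pics/scene3.png

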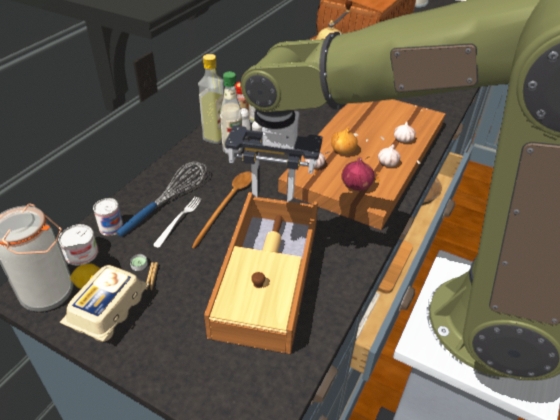

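The wrist view shows the pin barrel at (278,200), its handle running to (279,312), and the board/lid edge at row 150. The pin lies along chest x ≈ +4.3, its open end is near y ≈ -170, and its centre is near -20, which agrees with the task. Quick lid check, then I'll descend to grasp at chest y ≈ -48.

```bash
python3 - <<'E'
from h import *
p=camera('wrist')
print('knob',ch(px2w(p,273,10,111)),'lid edge',ch(px2w(p,275,150,83)))
p=camera('scene'); print('knob scene',ch(px2w(p,258,279,105)))
print(delta(chw(4.3,-48,38)))
E
```

```text
knob [ 0.32794714 88.18820714] lid edge [ 1.9042638  -2.69114457]
knob scene [-1.43950152 95.94274368]
(array([ 0.45,  0.42, 18.14]), array([-0., -0.,  0.]))
```

Request:
{"api": "jog_arm", "payload": {
  "increments": [
    [0.45, 0.4, 2, 0, 0, 0, 7],
    [0, 0, 3, 0, 0, 0, 7],
    [0, 0, 3, 0, 0, 0, 7],
    [0, 0, 3, 0, 0, 0, 7],
    [0, 0, 3, 0, 0, 0, 7],
    [0, 0, 1.5, 0, 0, 0, 7],
    [0, 0, 1, 0, 0, 0, 7],
    [0, 0, 0, 0, 0, 0, 7]
  ]
}}

```text
clock: 12.18
eef_pos: [480.6, 81.4, 54.5]
eef_rot: [-3.141, -0.0, 1.887]
wrist_force: [0.3, 0.7, 0.1]
finger_gap: 69.9
```

Request:
{"api": "jog_arm", "payload": {
  "increments": [
    [0, 0, 0.8, 0, 0, 0, 7],
    [0, 0, 0.8, 0, 0, 0, 7],
    [0, 0, 0, 0, 0, 0, 3],
    [0, 0, 0, 0, 0, 0, 3],
    [0, 0, 0, 0, 0, 0, 3],
    [0, 0, 0, 0, 0, 0, 3],
    [0, 0, 0, 0, 0, 0, 3],
    [0, 0, 0, 0, 0, 0, 3]
  ],
  "squeeze": 40
}}

```text
clock: 13.18
eef_pos: [480.6, 81.4, 38.6]
eef_rot: [3.141, 0.0, 1.887]
wrist_force: [-0.8, 1.1, 2.8]
finger_gap: 35.1
```

```bash
cat > plan.py <<'E'
from h import *
# pin model: hidden end (yh,zh), tilt th(deg, open end up); grasp at s from hidden end, TCP n mm along normal above axis
def clear(yh,zh,th,s=178.,n=8.):
    t=np.radians(th); a=np.array([-np.cos(t),np.sin(t)]); nn=np.array([np.sin(t),np.cos(t)])
    P=np.array([yh,zh])
    prof=[(0,9.5),(67,9.5),(67,18),(233,18),(233,9.5),(300,9.5)]
    floor=min((P+a*q-nn*r)[1] for q,r in prof if (P+a*q)[0]>-190)-12
    e=np.array([0,70])-P; q=e@a; d=e@nn; r=0 if q<0 or q>300 else (18 if 67<=q<=233 else 9.5)
    edge=d-r if 0<=q<=300 else 99
    # end wall top (-175,72)
    e=np.array([-175,72])-P; q=e@a; wall=-(e@nn)-(18 if q<233 else 9.5) if q<300 else 99
    tcp=P+a*s+nn*n
    body=[(tcp+nn*75+a*k) for k in(-37.5,37.5)]
    return tcp,floor,edge,wall,(P+a*300),np.array(body).round(0)
if __name__=='__main__':
    import sys
    prev=None
    for k in [(130,30,0),(128,30,4),(122,29,7),(112,27,10),(98,25,14),(85,24,18),(75,24,21),(40,37,21),(0,52,21),(-30,64,21),(-30,110,15)]:
        tcp,f,e,w,o,b=clear(*k)
        print(k,'tcp',tcp.round(1),'floor %.1f edge %.1f wall %.1f'%(f,e,w),'open',o.round(0),b.tolist())
E
python3 plan.py; python3 -c "
from h import *
s=read_state();print(ch(s['eef_pos']),s['eef_pos'],s['eef_rot'],s['finger_gap'],s['wrist_force'])"
```

```text
(130, 30, 0) tcp [-48.  38.] floor 0.0 edge 22.0 wall 99.0 open [-170.   30.] [[-10.0, 113.0], [-86.0, 113.0]]
(128, 30, 4) tcp [-49.   50.4] floor 4.7 edge 13.0 wall 99.0 open [-171.   51.] [[-6.0, 123.0], [-81.0, 128.0]]
(122, 29, 7) tcp [-53.7  58.6] floor 7.3 edge 7.8 wall 99.0 open [-176.   66.] [[-7.0, 129.0], [-82.0, 138.0]]
(112, 27, 10) tcp [-61.9  65.8] floor 5.6 edge 4.9 wall -4.0 open [-183.   79.] [[-12.0, 133.0], [-86.0, 146.0]]
(98, 25, 14) tcp [-72.8  75.8] floor 3.8 edge 2.0 wall 10.9 open [-193.   98.] [[-18.0, 140.0], [-91.0, 158.0]]
(85, 24, 18) tcp [-81.8  86.6] floor 3.0 edge -0.5 wall 25.2 open [-200.  117.] [[-23.0, 146.0], [-94.0, 170.0]]
(75, 24, 21) tcp [-88.3  95.3] floor 3.1 edge -1.9 wall 35.3 open [-205.  132.] [[-26.0, 152.0], [-96.0, 179.0]]
(40, 37, 21) tcp [-123.3  108.3] floor 16.1 edge 7.0 wall 26.4 open [-240.  145.] [[-61.0, 165.0], [-131.0, 192.0]]
(0, 52, 21) tcp [-163.3  123.3] floor 31.1 edge 7.3 wall 26.0 open [-280.  160.] [[-101.0, 180.0], [-171.0, 207.0]]
(-30, 64, 21) tcp [-193.3  135.3] floor 43.1 edge 99.0 wall 26.5 open [-310.  172.] [[-131.0, 192.0], [-201.0, 219.0]]
(-30, 110, 15) tcp [-199.9  163.8] floor 88.8 edge 99.0 wall 56.2 open [-320.  188.] [[-144.0, 227.0], [-217.0, 246.0]]
[  4.27229042 -48.06729943] [480.64199846  81.44189145  38.62155982] [3.14123829e+00 8.40566842e-05 1.88689526e+00] 35.09909854687062 [-0.82218515  1.10310403  2.83325675]
```

The pin is gripped, gap 35 mm. Next I'll optimise the slant path for clearance.

```bash
python3 - <<'E'
from plan import *
for th in range(2,26,2):
    best=[]
    for yh in np.arange(40,140,1.):
        for zh in np.arange(18,45,.5):
            tcp,f,e,w,o,b=clear(yh,zh,th)
            if w==99: w=min(99,o[0]+175)   # inside, room to end wall
            best.append((min(f,e,w,12),yh,zh,f,e,w,tcp,o))
    b=max(best,key=lambda q:(q[0],q[1]))
    print(th,'min %.1f yh %.0f zh %.1f f %.1f e %.1f w %.1f'%b[:6],b[6].round(1),b[7].round(0))
E
```

```text
2 min 9.8 yh 135 zh 37.5 f 9.8 e 9.8 w 10.2 [-42.6  51.7] [-165.   48.]
4 min 8.6 yh 133 zh 34.0 f 8.7 e 8.6 w 8.7 [-44.   54.4] [-166.   55.]
6 min 7.6 yh 131 zh 30.5 f 7.6 e 7.6 w 7.6 [-45.2  57.1] [-167.   62.]
8 min 6.1 yh 129 zh 27.5 f 6.1 e 6.1 w 6.9 [-46.2  60.2] [-168.   69.]
10 min 4.7 yh 63 zh 44.5 f 23.1 e 4.7 w 4.7 [-110.9   83.3] [-232.   97.]
12 min 7.7 yh 61 zh 39.5 f 18.2 e 7.7 w 7.8 [-111.4   84.3] [-232.  102.]
14 min 10.7 yh 59 zh 34.5 f 13.3 e 10.7 w 10.7 [-111.8   85.3] [-232.  107.]
16 min 10.9 yh 58 zh 32.0 f 10.9 e 11.0 w 16.3 [-110.9   88.8] [-230.  115.]
18 min 12.0 yh 42 zh 33.5 f 12.5 e 12.2 w 12.4 [-124.8   96.1] [-243.  126.]
20 min 11.6 yh 40 zh 33.0 f 12.1 e 11.6 w 18.9 [-124.5  101.4] [-242.  136.]
22 min 10.7 yh 40 zh 32.0 f 11.2 e 10.7 w 25.5 [-122.   106.1] [-238.  144.]
24 min 9.9 yh 40 zh 31.0 f 10.3 e 9.9 w 32.0 [-119.4  110.7] [-234.  153.]
```

```bash
python3 - <<'E'
from plan import *
K=[(130,30,0),(133,34,3),(131,30.5,6),(129,27.5,8),(126,25,10),(121,24,11.5),(105,24,13),(85,26,14.5),(58,32,16),(42,34,19),(0,49,19),(-30,60,19),(-40,110,19)]
K=np.array(K,float)
for i in range(len(K)-1):
    for l in np.linspace(0,1,4)[:-1]:
        k=K[i]*(1-l)+K[i+1]*l
        tcp,f,e,w,o,b=clear(*k); 
        if w==99: w=o[0]+175
        print('*' if l==0 else ' ',k.round(1),'f %.1f e %.1f w %.1f'%(f,e,w),'tcp',tcp.round(1),'open',o.round(0))
E
```

```text
* [130.  30.   0.] f 0.0 e 22.0 w 5.0 tcp [-48.  38.] open [-170.   30.]
  [131.   31.3   1. ] f 2.5 e 18.4 w 6.0 tcp [-46.8  42.4] open [-169.   37.]
  [132.   32.7   2. ] f 5.0 e 14.7 w 7.2 tcp [-45.6  46.9] open [-168.   43.]
* [133.  34.   3.] f 7.5 e 11.0 w 8.4 tcp [-44.3  51.3] open [-167.   50.]
  [132.3  32.8   4. ] f 7.6 e 9.8 w 8.1 tcp [-44.7  53.2] open [-167.   54.]
  [131.7  31.7   5. ] f 7.6 e 8.7 w 7.8 tcp [-45.   55.1] open [-167.   58.]
* [131.   30.5   6. ] f 7.6 e 7.6 w 7.6 tcp [-45.2  57.1] open [-167.   62.]
  [130.3  29.5   6.7] f 7.4 e 7.1 w 7.4 tcp [-45.5  58.1] open [-168.   64.]
  [129.7  28.5   7.3] f 7.1 e 6.6 w 7.1 tcp [-45.9  59.2] open [-168.   67.]
* [129.   27.5   8. ] f 6.1 e 6.1 w 6.9 tcp [-46.2  60.2] open [-168.   69.]
  [128.   26.7   8.7] f 5.3 e 5.6 w 6.4 tcp [-46.8  61.4] open [-169.   72.]
  [127.   25.8   9.3] f 4.5 e 5.0 w 6.0 tcp [-47.3  62.6] open [-169.   74.]
* [126.  25.  10.] f 3.6 e 4.4 w 5.6 tcp [-47.9  63.8] open [-169.   77.]
  [124.3  24.7  10.5] f 3.3 e 3.9 w 4.4 tcp [-49.2  65. ] open [-171.   79.]
  [122.7  24.3  11. ] f 3.0 e
[... 969 characters left out ...]
 19.] f 13.0 e 10.9 w 16.7 tcp [-123.7   99.5] open [-242.  132.]
  [28. 39. 19.] f 18.0 e 10.7 w 16.9 tcp [-137.7  104.5] open [-256.  137.]
  [14. 44. 19.] f 23.0 e 10.5 w 17.1 tcp [-151.7  109.5] open [-270.  142.]
* [ 0. 49. 19.] f 28.0 e 10.4 w 17.2 tcp [-165.7  114.5] open [-284.  147.]
  [-10.   52.7  19. ] f 31.7 e 99.0 w 17.4 tcp [-175.7  118.2] open [-294.  150.]
  [-20.   56.3  19. ] f 35.4 e 99.0 w 17.6 tcp [-185.7  121.8] open [-304.  154.]
* [-30.  60.  19.] f 39.0 e 99.0 w 17.9 tcp [-195.7  125.5] open [-314.  158.]
  [-33.3  76.7  19. ] f 55.7 e 99.0 w 32.5 tcp [-199.   142.2] open [-317.  174.]
  [-36.7  93.3  19. ] f 72.4 e 99.0 w 47.2 tcp [-202.4  158.8] open [-320.  191.]
```

```bash
python3 - <<'E'
from plan import *
K=[(130,30,0),(131.5,32,1.5),(133,34,3),(131,30.5,6),(129,27.5,8),(126,25,10),(121,24,11.5),(105,24,13),(95,25,13.8),(85,26,14.5),(71.5,29,15.2),(58,32,16),(42,34,19),(21,41.5,19),(0,49,19),(-15,54.5,19),(-30,60,19)]
prev=None
for k in K:
    tcp=clear(*k)[0]
    if prev is not None:
        d=tcp-prev[0]; t=np.radians(prev[1])
        # tool x (in y,z): (cos,-sin) ; tool z: (-sin,-cos)
        print(k,'x %.2f z %.2f wy %.1f'%((d@[np.cos(t),-np.sin(t)])/10,(d@[-np.sin(t),-np.cos(t)])/10,-(k[2]-prev[1])))
    prev=(tcp,k[2])
E
```

```text
(131.5, 32, 1.5) x 0.18 z -0.67 wy -1.5
(133, 34, 3) x 0.17 z -0.67 wy -1.5
(131, 30.5, 6) x -0.12 z -0.57 wy -3.0
(129, 27.5, 8) x -0.13 z -0.30 wy -2.0
(126, 25, 10) x -0.22 z -0.33 wy -2.0
(121, 24, 11.5) x -0.45 z -0.28 wy -1.5
(105, 24, 13) x -1.54 z -0.15 wy -1.5
(95, 25, 13.8) x -0.98 z -0.12 wy -0.8
(85, 26, 14.5) x -0.98 z -0.08 wy -0.7
(71.5, 29, 15.2) x -1.37 z -0.17 wy -0.7
(58, 32, 16) x -1.37 z -0.18 wy -0.8
(42, 34, 19) x -1.53 z -0.68 wy -3.0
(21, 41.5, 19) x -2.23 z -0.03 wy 0.0
(0, 49, 19) x -2.23 z -0.03 wy 0.0
(-15, 54.5, 19) x -1.60 z -0.03 wy 0.0
(-30, 60, 19) x -1.60 z -0.03 wy 0.0
```

Request:
{"api": "jog_arm", "payload": {
  "increments": [
    [0, 0, 0, 0, 0, 0, 3],
    [0.18, 0, -0.67, 0, -1.5, 0, 3],
    [0.17, 0, -0.67, 0, -1.5, 0, 3],
    [-0.06, 0, -0.28, 0, -1.5, 0, 3],
    [-0.06, 0, -0.28, 0, -1.5, 0, 3],
    [0, 0, 0, 0, 0, 0, 3],
    [0, 0, 0, 0, 0, 0, 3]
  ],
  "squeeze": 55
}}

```text
clock: 14.05
eef_pos: [479.5, 84.1, 57.3]
eef_rot: [-3.141, 0.104, 1.887]
wrist_force: [0.2, 0.1, -1.4]
finger_gap: 35.0
```

```bash
python3 - <<'E'
from h import *
s=read_state();print(s['clock'],ch(s['eef_pos']),s['eef_pos'][2],s['wrist_force'],s['moment'],s['finger_gap'])
r=R.from_euler('xyz',s['eef_rot']); print('tilt',np.degrees(np.arcsin(-r.apply([1,0,0])[2])))
p=camera('wrist');save(p,'w4.png');p=camera('scene');save(p,'s4.png')
E
```

```text
14.05 [  4.03452601 -45.19155375] 57.27794654905437 [ 0.20953048  0.10167515 -1.41100603] [ 0.04081957 -0.09344722 -0.0354899 ] 34.98519238768047
tilt 5.977471081087832
```

View pics/w4.png

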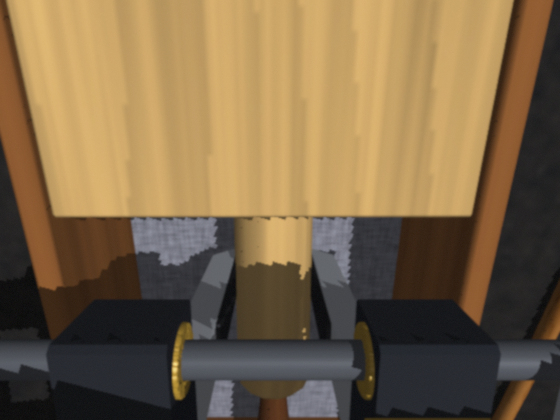

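View pics/s4.png

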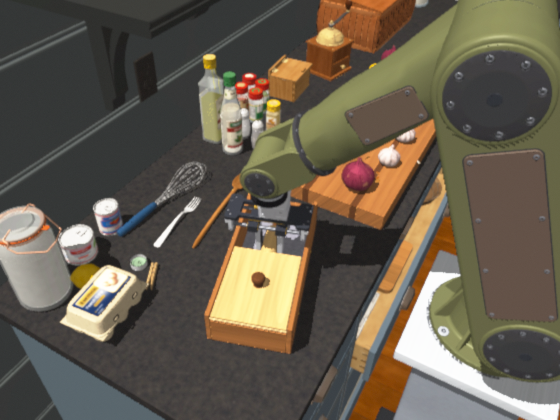

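The pin is held (35 mm gap, about 1.4 N of weight) and the tilt is 6°. The wrist view shows the barrel between the fingers at (273,300), and nothing is pressing. I'll carry on along the slant.

Request:
{"api": "jog_arm", "payload": {
  "increments": [
    [-0.13, 0, -0.3, 0, -2, 0, 3],
    [-0.22, 0, -0.33, 0, -2, 0, 3],
    [-0.45, 0, -0.28, 0, -1.5, 0, 3],
    [-0.77, 0, -0.08, 0, -0.8, 0, 3],
    [-0.77, 0, -0.07, 0, -0.7, 0, 3],
    [0, 0, 0, 0, 0, 0, 3]
  ]
}}

```text
clock: 14.9
eef_pos: [486.5, 63.3, 72.5]
eef_rot: [3.141, 0.227, 1.886]
wrist_force: [-0.1, -0.6, -0.5]
finger_gap: 35.0
```

Request:
{"api": "jog_arm", "payload": {
  "increments": [
    [-0.98, 0, -0.12, 0, -0.8, 0, 3],
    [-0.98, 0, -0.08, 0, -0.7, 0, 3],
    [-1.37, 0, -0.17, 0, -0.7, 0, 3],
    [-1.37, 0, -0.18, 0, -0.8, 0, 3],
    [-1.5, 0, -0.7, 0, -3, 0, 3],
    [0, 0, 0, 0, 0, 0, 3],
    [0, 0, 0, 0, 0, 0, 3]
  ]
}}

```text
clock: 15.78
eef_pos: [503.8, 10.0, 99.9]
eef_rot: [-3.141, 0.331, 1.887]
wrist_force: [-0.6, -0.8, -2.0]
finger_gap: 35.0
```

```bash
python3 - <<'E'
from h import *
s=read_state();print(s['clock'],ch(s['eef_pos']),s['eef_pos'][2],s['wrist_force'],s['moment'],s['finger_gap'],s['joints'])
r=R.from_euler('xyz',s['eef_rot']); print('tilt',np.degrees(np.arcsin(-r.apply([1,0,0])[2])))
p=camera('wrist');save(p,'w5.png');p=camera('scene');save(p,'s5.png')
E
```

```text
15.775 [   4.04084448 -123.16623384] 99.89101213312253 [-0.62385772 -0.84086918 -2.01271643] [ 0.15436312 -0.00276627  0.00998866] 34.96909446051684 [ 0.10390082  0.33440721  1.8375627  -0.40444598  0.93824277  0.02402356]
tilt 18.942191104461962
```

View pics/s5.png

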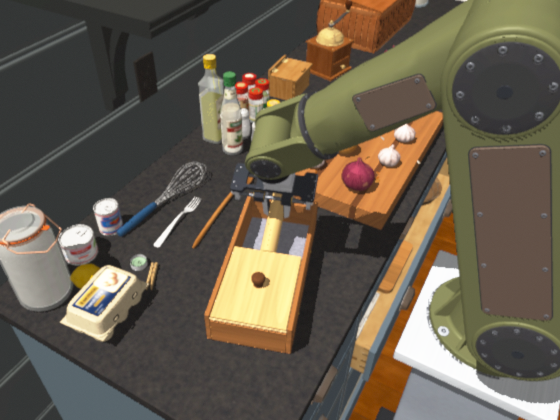

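View pics/w5.png

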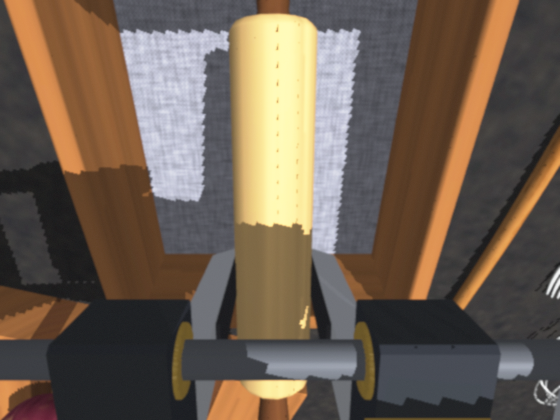

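Both pictures show the slant: the barrel runs from (272,20) to (273,395) in the wrist view. I'll check the pin's angle in the grip with the model before going on.

```bash
cat >> h.py <<'E'
def pinworld(s,slip=0,dx=0,n=8):
    r=R.from_euler('xyz',s['eef_rot']); a=np.radians(slip)
    f=lambda k,h=0: s['eef_pos']+r.apply([dx+k*np.cos(a),0,n-h+k*np.sin(a)])
    return f
E
python3 - <<'E'
from h import *
s=read_state(); p=camera('scene'); w=camera('wrist')
for sl in (-4,0,4):
    f=pinworld(s,sl)
    P=[f(111),f(111,18),f(-55),f(-55,18),f(178),f(-122)]
    print(sl,'wrist',w2px(w,P).round(0).tolist(),'scene',w2px(p,P).round(0).tolist(),'endz',f(178)[2].round(0),f(-122)[2].round(0))
m=regions_of(p,'rolling_pin')
if m:
    ys,xs=np.where(m[0]['mask']); print(m[0]['conf'],xs.min(),xs.max(),ys.min(),ys.max())
    for y in range(ys.min(),ys.max()+1,5): q=xs[ys==y]; print(y,q.min(),q.max())
E
```

```text
-4 wrist [[273.0, 16.0], [273.0, 1.0], [273.0, 371.0], [273.0, 395.0], [273.0, -215.0], [273.0, 465.0]] scene [[267.0, 251.0], [266.0, 248.0], [281.0, 191.0], [281.0, 187.0], [261.0, 279.0], [286.0, 168.0]] endz 46.0 124.0
0 wrist [[273.0, 20.0], [273.0, 7.0], [273.0, 376.0], [273.0, 401.0], [273.0, -186.0], [273.0, 479.0]] scene [[267.0, 253.0], [267.0, 250.0], [281.0, 190.0], [281.0, 186.0], [261.0, 281.0], [286.0, 166.0]] endz 34.0 132.0
4 wrist [[273.0, 25.0], [273.0, 14.0], [273.0, 381.0], [273.0, 407.0], [273.0, -160.0], [273.0, 494.0]] scene [[267.0, 254.0], [267.0, 251.0], [281.0, 189.0], [280.0, 185.0], [261.0, 283.0], [286.0, 165.0]] endz 23.0 140.0
0.75 261 283 194 252
194 273 278Traceback (most recent call last):
  File "<stdin>", line 10, in <module>
    return umr_minimum(a, axis, None, out, keepdims, initial, where)
ValueError: zero-size array to reduction operation minimum which has no identity
```

The pin sits in the grip as modelled: open end at about 130 mm, hidden end at about 35 mm, held long enough. Next, draw it on along its axis.

Request:
{"api": "jog_arm", "payload": {
  "increments": [
    [-1.5, 0, 0, 0, 0, 0, 3],
    [-2, 0, 0, 0, 0, 0, 3],
    [-2, 0, 0, 0, 0, 0, 3],
    [-1.5, 0, -0.1, 0, 0, 0, 3],
    [-1, 0, -0.5, 0, 0, 0, 3],
    [0, 0, -1.5, 0, 0, 0, 3],
    [0.4, 0, -1.5, 0, 0, 0, 3],
    [0.5, 0, -1.5, 0, 0, 0, 3],
    [0.5, 0, -1.5, 0, 0, 0, 3],
    [0.5, 0, -1.5, 0, 0, 0, 3],
    [0, 0, 0, 0, 0, 0, 3]
  ]
}}

```text
clock: 17.4
eef_pos: [513.8, -19.1, 197.6]
eef_rot: [3.14, 0.332, 1.887]
wrist_force: [0.4, -0.8, -1.9]
finger_gap: 34.7
```

```bash
python3 - <<'E'
from h import *
s=read_state();print(s['clock'],ch(s['eef_pos']),s['eef_pos'][2],s['wrist_force'],s['finger_gap'])
f=pinworld(s); print([(ch(f(k)).round(),f(k)[2].round()) for k in (178,-122)])
p=camera('wrist');save(p,'w6.png');p=camera('scene');save(p,'s6.png')
E
```

```text
17.4 [   4.58193514 -153.94592626] 197.60097860672187 [ 0.37356332 -0.81384852 -1.86157942] 34.65311915195044
[(array([ 5., 12.]), np.float64(132.0)), (array([   5., -272.]), np.float64(230.0))]
```

View pics/s6.png

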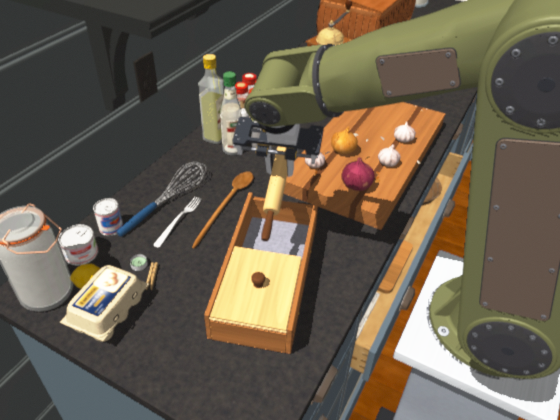

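The pin is clear, its dark handle hanging over the opening at (267,225). Now I'll raise, level and centre it.

Request:
{"api": "jog_arm", "payload": {
  "increments": [
    [-0.4, 0, -1.2, 0, 0, 0, 3],
    [-0.5, 0, -1.5, 0, 0, 0, 3],
    [-0.5, 0, -1.5, 0, 2, 0, 3],
    [0, 0, -0.5, 0, 4, 0, 3],
    [0, 0, 0, 0, 4, 0, 3],
    [0, 0, 0, 0, 4, 0, 3],
    [0, 0, 0, 0, 3, 0, 3],
    [0, 0, 0, 0, 2, 0, 3],
    [1.5, 0, 0, 0, 0, 0, 3],
    [2, 0, 0, 0, 0, 0, 3],
    [2, 0, 0, 0, 0, 0, 3],
    [2, 0, 0, 0, 0, 0, 3],
    [1, 0, 0, 0, 0, 0, 3],
    [0.5, 0, 0, 0, 0, 0, 3],
    [0, 0, 0, 0, 0, 0, 3],
    [0, 0, 0, 0, 0, 0, 3],
    [0, 0, 0, 0, 0, 0, 3]
  ]
}}

```text
clock: 19.62
eef_pos: [485.2, 67.2, 245.5]
eef_rot: [-3.142, 0.0, 1.886]
wrist_force: [0.2, -0.7, -0.8]
finger_gap: 34.6
```

```bash
python3 - <<'E'
from h import *
s=read_state();print(s['clock'],ch(s['eef_pos']),s['eef_pos'],s['eef_rot'],s['wrist_force'],s['finger_gap'],abs(s['qd']).max())
f=pinworld(s); print([(ch(f(k)).round(),f(k)[2].round()) for k in (178,28,-122)])
for n in ('wrist','scene','top'):
    p=camera(n);save(p,n+'7.png')
    print(n,w2px(p,[f(178),f(-122),f(111),f(-55)]).round(0).tolist())
    for k in ('onion_1','garlic_3','wooden_spoon','peg_clip','rolling_pin'):
        for q in recognise(p,k)[:2]: print(n,k,q['conf'],c2w(p,q['centre']).round(0))
E
```

```text
19.625 [  4.12529032 -63.0301618 ] [485.15337139  67.17457308 245.54521242] [-3.14151355e+00  5.99546625e-06  1.88632355e+00] [ 0.18404115 -0.70685204 -0.8038234 ] 34.64229352314062 0.0010186198071228184
[(array([  4., 115.]), np.float64(238.0)), (array([  4., -35.]), np.float64(238.0)), (array([   4., -185.]), np.float64(238.0))]
wrist [[273.0, -185.0], [273.0, 480.0], [273.0, 21.0], [273.0, 376.0]]
wrist wooden_spoon 0.89 [666.  76.  10.]
wrist peg_clip 0.91 [683. 256.  11.]
wrist rolling_pin 0.97 [466. 117. 254.]
wrist rolling_pin 0.16 [439. 128.  89.]
scene [[252.0, 238.0], [283.0, 143.0], [260.0, 213.0], [277.0, 161.0]]
scene onion_1 0.74 [ 484. -325.   89.]
scene onion_1 0.74 [ 390. -204.  101.]
scene garlic_3 0.63 [ 520. -232.   71.]
scene garlic_3 0.41 [426. 223.  81.]
scene wooden_spoon 0.7 [681. -68.   9.]
scene peg_clip 0.54 [441. 205.  79.]
scene peg_clip 0.5 [686. 262.  12.]
scene rolling_pin 0.91 [462. 139. 246.]
top [[162.0, 243.0], [300.0, 195.0], [193.0, 232.0], [269.0, 206.0]]
top onion_1 0.91 [ 482. -344.   98.]
top onion_1 0.59 [ 395. -217.  104.]
top garlic_3 0.75 [ 526. -246.   78.]
top wooden_spoon 0.57 [ 680. -105.   12.]
top rolling_pin 0.93 [455. 129. 248.]
```

View pics/scene7.png

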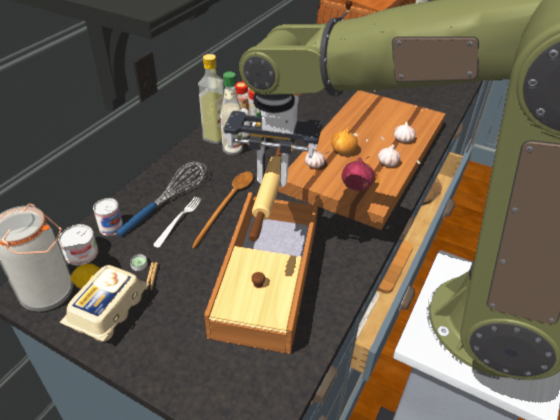

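View pics/wrist7.png

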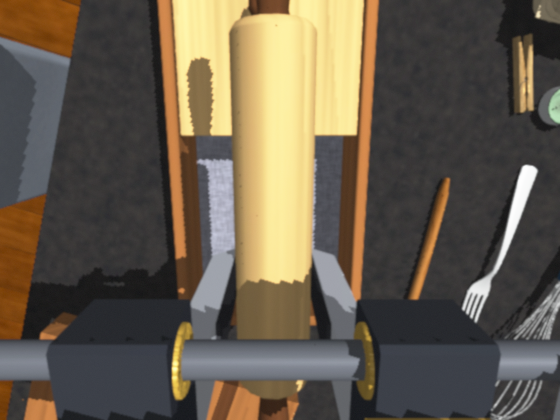

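View pics/top7.png

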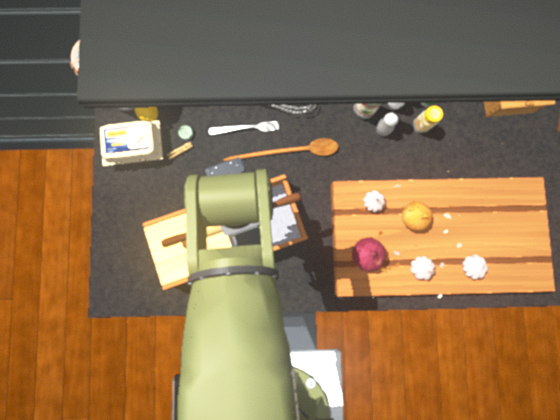

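In the top view the pin's ends are at about (163,243) and (300,197), which matches the level model at z ≈ 238. The knob in the scene view hasn't moved from (258,279), so the lid is still open, and the bystanders are where they were. Handing in.

```bash
python3 -c "
from cell import *
print(sign_off()); s=read_state(); print(s['clock'],s['eef_pos'],s['finger_gap'])"
```

```text
the job is handed in; nothing more can be done
None
the job is handed in; nothing more can be done
```

The job is handed in. I slid the lid to its stop by the knob, gripped the pin by its barrel and drew it out open end first at about 19°. It is now held level above the chest. The hand-in reports no verdict, so what follows is from my own last checks.

- **Lid:** I felt the stop at about 20 N. The scene camera put the knob at chest y ≈ 96 mm, which is about 0.183 m open if the shut lid's knob sits at the opening's middle. The wrist camera gave about 88 mm at the picture's edge, which would still be above 0.17 m. After the lift, the knob was still at the same place in the scene picture.
- **Slant:** During the draw-out the open end was at about 130 mm and the hidden end at about 35 mm. These heights come from the tool pose and a model of the pin in the grip; the wrist and scene pictures agreed with that model.
- **End state:**
  - Pin: level to the eye, both ends at about 238 mm above the worktop by the model. Its centre is about 35 mm from the chest's middle.
  - Grip: 55 N squeeze set, finger gap 34.6 mm.
  - Arm: still, and the wrist force showed no sign of contact.
  - Clock: about 20 s when I handed in.
- **Bystanders:** Onions, garlic, spoon and peg were found within a few millimetres of where they started. The networks also gave a few low-confidence false finds for garlic and peg on the lid. In the wrist view the spoon's reported centre was far off, because only part of it shows there. The scene and top pictures show every bystander in place.

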